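Gauge a fired clay test bar on the inclined height gauge

ROBOT

A 6-joint arm with a two-finger parallel gripper is mounted at the origin on the work surface. World frame = base frame: x ahead of the robot, y to its left, z up, the work surface at z = 0. Lengths are in m, angles in degrees, forces in N, time in s.
With the tool pointing down it reaches from about 0.25 to 0.775 m from the base axis. Payload 4 kg.
Tool frame: the origin (TCP) lies at the very end of the fingers, on their centre line; the grasp point (between the pads) lies 19 mm behind it; z points along the fingers, y is the line along which they close (so a half turn about z gives the same grasp; the last joint's range is limited). The gripper opens to 94 mm and grips with 3 to 60 N. Pads are 16 mm wide; open, the fingers measure 119 mm over their backs; the gripper's body (75 mm by 177 mm) begins 78 mm behind the grasp point.
Start: joints at [70.755, 4.996, 78.535, -0, 96.463, -5.907], TCP at [0.127, 0.535, 0.167] pointing down, gripper open.
Joint ranges: [-177.83, 177.83], [-43.37, 116.18], [15.69, 146.23], [-61.86, 241.86], [9.47, 152.12], [-147.06, 147.06]. Speed limits (degrees/s): [159.86, 159.86, 180, 180, 180, 180].

INTERFACE

Orientations are given as [roll, pitch, yaw] about the fixed x, y, z axes, in that order (R = Rz(yaw) Ry(pitch) Rx(roll)).
In Python, from workcell import env gives the robot as it stands.
- The arm moves only by the tool move_arm, never from a script. Its arguments are lists of equal length, an entry for each row: "dp": the shift along the tool's x, y, z in mm, a list of three; "spin": the turn about the tool's z in degrees; "claw": the finger opening in mm, from 0 to 94. In form: {"dp": [[x, y, z], ...], "spin": [spin, ...], "claw": [claw, ...]}. A call has exactly 10 rows; each row shifts and turns the commanded pose from where the row before left it, along the tool's axes as they then stand; what a row does not reach is not made up. A row lasts 1/8 s, in which the tool goes at most 62.5 mm and 10.7 degrees, less where a joint would pass 70% of its speed; a pose out of reach is approached as far as the arm can. A call is refused whole if a number of a shift passes 62.5 or a number of a turn 10.7, either way. A call with a gripper value outside its range is refused whole. The fingers move at their own pace and stop on an object; "newtons" is the grip in N (left out, the last holds). Time passes only in rows, so rows that do not move let the fingers close, or fill a call up. It gives the time, the measured TCP pose, the force, the opening and the grip force at its end, in the units of the state.
- env.get_state(): the state, without advancing time (a new reading comes with each control period).
- env.capture(name): name is "side" or "top" or "wrist"; returns a dict with "frame" (480x640x3 uint8, red, green, blue), "fx", "fy", "cx", "cy" (pixels), "xyz" and "orientation" of the camera in the world. Camera axes: x right, y up, looking along -z (the intrinsics and any distortion apply to the point x, -y, -z); pixel columns grow to the right and rows downward; lengths in m; the calibration is good to about 2 mm. A picture is of the moment at which its call begins. There is no depth.
- env.job_done(): hands the job in; it is judged then, once.
Trained networks look in a picture, given as the dict that the camera call returned (one of the last four; its "shot" number tells which), for a name from the list of things; names that differ only in an ending like _2 or _b are one class to them, and where a whole thing is asked for, a point or a joint stands for the part that bears it (a point fixed in the world has none). Each returns a list of dicts, best first, with "confidence" (0 to 1); they miss things now and then, are a little off and sometimes report something else, mostly with a low value. They report only what shows in the picture. A call takes as long as a camera call. They do not tell look-alikes from the thing itself.
- env.trace(picture, name): "pixels" (480x640 bool, what is visible of it).
- env.mark_of(picture, name): "location" ([x, y, z] in m, in world coordinates, good to about 4 mm: a listed point, or the origin of a listed thing).
The state is a dict: "time": time; "joint_pos": joint angles; "qvel": joint speeds; "joint_torque": joint torques, N m; "tool_pos": TCP position; "orientation": TCP orientation; "force": force on the tool from outside, world axes, zero at the start; "torque": the same for the moment, N m; "opening": finger opening in m; "grasp_force": force on a finger pad.
Only numpy, scipy, OpenCV 4.12 (cv2) and the standard library are available. Lean on these libraries where they do the work, as an engineer would, in place of code of your own. Each camera call takes 0.05 s, during which the arm holds its last target. There are 200 camera calls.

TASK

Pick the thickest of the three fired clay test pieces off the ware board and, without dropping it, lay it flat on the sloping bed of the height gauge, centred along the bed (within about 15 mm) with its long side home against both stop pins, and let go of it. Then lower the gauge's carriage, which has a square post to hold it by, until the sprung foot rests on the bar and is pushed in about 5 mm, never so hard that the foot bottoms out, and leave the carriage standing there. Leave the other two pieces, the pot and the lid where they are.

Things in the scene. Friction and masses are not known exactly. Their poses are not given: they have to be found in the camera images.
- bar: The thickest test piece: a plain dark brown fired clay bar, 190 long x 40 wide x 32 mm thick, about 0.3 to 0.6 kg. It lies on its wide face on the plywood ware board (9 mm thick), long side roughly along world x. Origin: centre of its underside; x along its length, y across its width, z up. The two other pieces lie parallel to it 95 mm apart, in any order.
- seat: Frame of the gauge's bed, which slopes 25 degrees, low edge towards the robot. Origin: where the centre of the bar's underside belongs with the bed at its lowest, 100 mm above the table. x up the slope, y along the bed (level, to the left), z square out of the bed. Its screw is set differently each time: the bed plate (200 mm along y, fixed in use) lies 0 to 12 mm above the origin along z.
- pin_left (a point): Top centre of the left steel stop pin at the bed's low edge, 10 mm diameter, at x = -25, y = +72, z = 24 mm in the seat frame. The bar is home when its long side touches both pins: its centre is then at seat x = 0, and its underside lies on the bed plate. It may not slide down to the pins by itself.
- pin_right (a point): Top centre of the right stop pin, at x = -25, y = -72, z = 24 mm in the seat frame. Between the pins there is free room for a finger.
- gauge: The gauge, fixed: base plate 14 mm high. Origin on the table under the seat's origin. The carriage overhangs the bed at seat y = -75 to -45 mm (slide block, seat x above 60 mm: y = -86 to -34), so the bar is best held at seat y about +40. A column stands at seat x = 73 to 106, y = -81 to -39 mm, up to seat z = 178 mm.
- post_top (a point): Centre of the top face of the carriage's square steel post, the thing to grip or push: 26 x 26 mm, 55 mm tall, its sides along the seat's x and y axes, its axis along the seat's z, 60 mm to the -y side of the seat origin. It stands on the carriage arm (28 mm thick, 30 mm wide along y). It lies 198 mm out from the seat origin along seat z when carriage is 0 and comes nearer by the joint value.
- carriage (a joint): Slide of the carriage along the seat's -z, in m: 0 at the top, grows to 0.085 as it is lowered. It starts between 0 and 0.02. Friction holds it wherever it is left; moving it down takes about 4 N. With the carriage at q and the foot out, the foot's tip is 0.095 - q above the seat origin along seat z, at seat x = 0, y = -60 mm.
- foot (a joint): Sprung foot (steel disc of 22 mm diameter) under the carriage, along the seat's z, in m: 0 fully out, grows as it is pushed in, stop at 0.012. Spring 1 N per mm. A thin brass pin beside the post rises with it out of the top of the arm.
- strip: Other test piece, leave alone: flat clay strip 190 x 40 x 12 mm. Origin: centre of its underside, x along its length.
- slim: Other test piece, leave alone: slim clay bar 190 x 22 x 22 mm. Origin: centre of its underside, x along its length.
- pot: Bystander: a round brown lidded clay pot, 108 mm diameter, 114 mm tall, beyond the gauge and board. Origin: centre of its underside.
- lid_blank: Bystander: a round clay lid with a small knob, 68 mm diameter, 34 mm tall, near the robot. Origin: centre of its underside.
Things that resemble listed ones, but are neither listed nor needed, are in the scene too. What is shaped like the bar but blue is not meant.

How it is judged (in metres and radians):
On the way, in this order (a step that is already met when the one before it is completed fails the run):
1. the bar lies flat on the bed, home against both stops, let go of, with the foot still clear of it (x of bar in the frame of seat between -0.004 and 0.0035 m and y of bar in the frame of seat between -0.018 and 0.018 m and z of bar in the frame of seat between -0.004 and 0.015 m and angle between the x axis of bar and the y axis of seat, either way round below 0.05 rad and angle between the z axis of bar and the z axis of seat, either way round below 0.06 rad and contact force between the fingers and bar below 0.1 N and value of joint foot below 0.0015 m), for 0.2 s.
2. the carriage is lowered until the foot is pushed in 2.5 to 8 mm on the bar (x of bar in the frame of seat between -0.004 and 0.0035 m and y of bar in the frame of seat between -0.018 and 0.018 m and z of bar in the frame of seat between -0.004 and 0.015 m and angle between the x axis of bar and the y axis of seat, either way round below 0.05 rad and angle between the z axis of bar and the z axis of seat, either way round below 0.06 rad and value of joint foot between 0.0025 and 0.008 m), for 0.3 s.
At the end, for the whole second after the job is handed in: The bar rests on the gauge's bed, flat and parallel to it within about 3 degrees, within 3.5 mm of touching the stops and within 18 mm of centred along the bed, at rest; the carriage stands still with the foot pushed in 2.5 to 8 mm on the bar (all of step 2 and linear speed of bar below 0.01 m/s and velocity of joint carriage between -0.003 and 0.003 m/s).
It fails at once if the foot is pushed in more than 10.5 mm (bottoming out) (value of joint foot above 0.0105 m).
It fails at once if the bar is dropped (falls freely faster than 0.45 m/s) (linear speed of bar above 0.45 m/s and contact force between the fingers and bar below 0.1 N).
It fails at once if the strip or the slim bar is moved more than 20 mm, or the pot or the lid more than 30 mm (distance of any of strip, slim from where it was at the start of the episode above 0.02 m or distance of any of pot, lid_blank from where it was at the start of the episode above 0.03 m).
It also fails if it takes over 58 s, if anything falls off the work surface, if the arm or the gripper's body presses on something with over 40 N, if the wrist force passes 120 N, or if a joint passes its speed limit or range.

## Working session

There is one attempt and no reset: what is moved stays moved. The work goes in short steps, Python scripts to look and compute and a tool call to move; the robot and the scene stay as the last step left them, time stands still between calls to the robot, and variables do not carry over. Pictures are saved under pics/ and viewed, at most 10 in all, crops included, and the job is handed in when it is done.

Besides the shell and the picture viewer there is one more tool, called after "Request:" as name(argument=value, ...) on one line, values as JSON. move_arm: Moves the arm, as the interface text tells. Its arguments: {"type":"object","properties":{"dp":{"type":"array"},"spin":{"type":"array"},"claw":{"type":"array"},"newtons":{"type":"number"}},"required":["dp","spin","claw"]}

```bash
mkdir -p pics; ls
cat > h.py <<'E'
import numpy as np, cv2
from workcell import env
from scipy.spatial.transform import Rotation as R
E
python3 - <<'E'
from h import *
s=env.get_state(); print(s)
for n in ["top","side"]:
    p=env.capture(n); cv2.imwrite(f"pics/{n}1.png",p["frame"][:,:,::-1])
    print(n,{k:v for k,v in p.items() if k!="frame"})
    for t in ["bar","strip","slim","seat","pin_left","pin_right","post_top","gauge","lid_blank","pot"]:
        print(t,[(np.round(m["location"],4).tolist(),round(m["confidence"],2)) for m in env.mark_of(p,t)[:3]])
E
```

```text
pics
{'time': 0.0, 'joint_pos': array([ 7.07538021e+01,  5.04134893e+00,  7.86224998e+01, -2.11943211e-03,
        9.64613858e+01, -5.90616431e+00]), 'qvel': array([-0.14762763, -0.0687773 , -0.01562299,  0.01650765, -0.05007075,
       -0.00474244]), 'joint_torque': array([-7.36386482e-05, -3.40181458e+01, -3.02424395e+01,  7.18065212e-02,
        3.31335270e-02, -1.59034566e-04]), 'tool_pos': array([0.12670717, 0.5345763 , 0.16580276]), 'orientation': array([-1.79875213e+02, -1.07912701e-02,  1.66659718e+02]), 'force': array([ 0.22217464, -0.29057709,  0.24425175]), 'torque': array([0.00542382, 0.01963697, 0.02335616]), 'grasp_force': 0.0, 'opening': 0.09375375537498083}
top {'fx': 611.0227138476085, 'fy': 611.0227138476085, 'cx': 324.98451531154865, 'cy': 241.10707595364104, 'xyz': array([0.33855511, 0.03835576, 1.60352521]), 'orientation': array([  8.40820068,  -0.96834193, -90.6815763 ]), 'shot': 1}
bar [([0.2826, 0.2723, -0.0008], 0.88), ([0.2987, -0.2257, -0.0014], 0.8), ([0.5527, 0.213, 0.0101], 0.62)]
strip [([0.5554, 0.3076, 0.0089], 0.77)]
slim [([0.583, -0.266, 0.1146], 0
[... 580 characters left out ...]
82, -0.56921841,  0.76123098]), 'orientation': array([ 51.85425339,  -0.8548119 , -35.90392125]), 'shot': 2}
bar [([0.28, 0.266, -0.0021], 0.97), ([0.2988, -0.2223, -0.0025], 0.71), ([0.5512, 0.2126, 0.0121], 0.58)]
strip [([0.5506, 0.3036, 0.01], 0.67)]
slim [([0.5579, 0.1191, 0.0098], 0.79), ([0.5838, -0.2648, 0.109], 0.74)]
seat [([0.619, -0.1938, 0.1042], 0.83)]
pin_left [([0.5893, -0.1214, 0.1122], 0.59)]
pin_right [([0.5825, -0.2669, 0.1085], 0.81), ([0.6218, -0.1895, 0.0986], 0.66)]
post_top [([0.5392, -0.2498, 0.2617], 0.88)]
gauge [([0.62, -0.2002, 0.0005], 0.82), ([0.5562, 0.1163, 0.0094], 0.56)]
lid_blank [([0.4065, -0.0681, -0.0005], 0.74)]
pot [([0.7923, 0.0372, -0.0005], 0.93)]
```

View pics/top1.png

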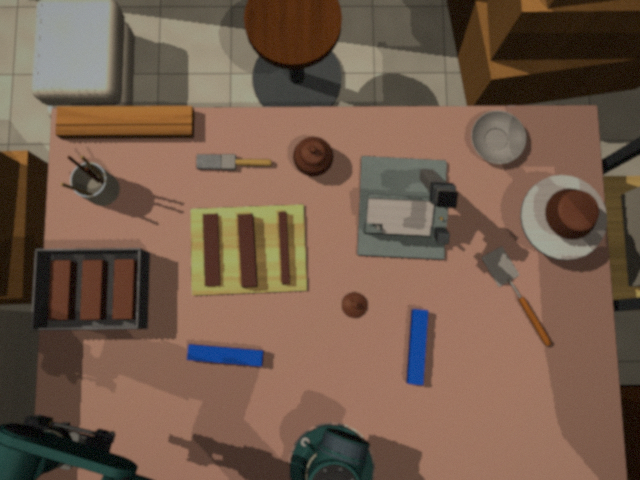

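View pics/side1.png

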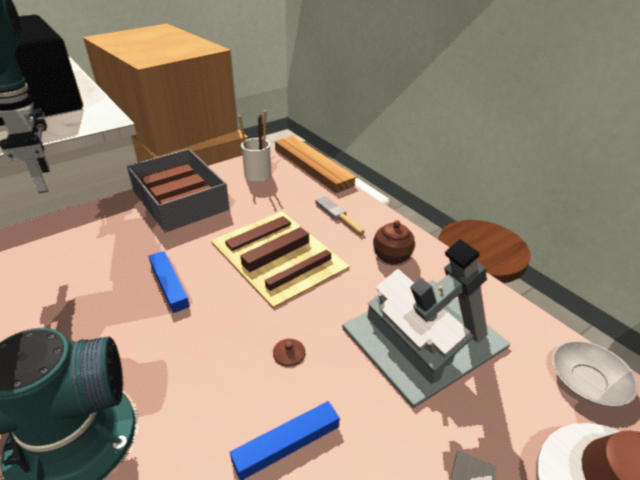

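The top view shows the ware board with three dark brown pieces: pixels (212,250), (248,250) and (284,247). The gauge is at (403,207) with its post at (442,193). The other bar-shaped things are blue bars at (225,355) and (417,347), and redder pieces in the box at (92,288). The side view shows the middle piece at (277,248) as the tallest, and the networks agree. I'll confirm that in a crop and measure the yaws.

```bash
cat >> h.py <<'E'
def ray(p,u,v):
    d=np.array([(u-p["cx"])/p["fx"],-(v-p["cy"])/p["fy"],-1.0]); return R.from_euler("xyz",p["orientation"],degrees=True).apply(d)
def onz(p,u,v,z):
    d=ray(p,u,v); return p["xyz"]+d*(z-p["xyz"][2])/d[2]
def rect(p,mask,z):
    "footprint of a mask at height z: centre, size, yaw of long side (deg)"
    n,l,st,_=cv2.connectedComponentsWithStats(mask.astype(np.uint8)); 
    out=[]
    for i in range(1,n):
        if st[i,4]<60: continue
        vv,uu=np.nonzero(l==i); P=np.array([onz(p,u,v,z)[:2] for u,v in zip(uu,vv)],np.float32)
        c,s,a=cv2.minAreaRect(P*1000)
        if s[0]<s[1]: s=s[::-1]; a+=90
        out.append((np.round(c,1),np.round(s,1),round((a+90)%180-90,1)))
    return out
def tool(p,yaw):
    "delta from present measured TCP to p (world m): tool-axis mm and spin deg"
    s=env.get_state(); rr=R.from_euler("xyz",s["orientation"],degrees=True)
    d=np.array(p)-s["tool_pos"]; return np.round(rr.inv().apply(d)*1000,1), np.round((s["orientation"][2]-yaw+180)%360-180,1)
E
python3 - <<'E'
from h import *
a=env.capture("side"); b=env.capture("top")
for t in ["bar","strip","slim"]:
    for m in env.trace(b,t)[:3]: print(t,round(m["confidence"],2),rect(b,m["pixels"],{"bar":.041,"strip":.021,"slim":.031}[t]))
cv2.imwrite("pics/crop.png",cv2.resize(a["frame"][190:320,200:360,::-1],None,fx=4,fy=4,interpolation=2))
E
```

```text
bar 0.85 [(array([547.3, 211.6]), array([191.8,  42.6]), 3.8)]
bar 0.61 [(array([ 298.6, -218.2]), array([191. ,  47.3]), -6.7)]
bar 0.57 [(array([282.7, 266.3]), array([188.6,  40.5]), 84.5)]
strip 0.93 [(array([552.9, 307.2]), array([190. ,  41.1]), 2.6)]
slim 0.83 [(array([554.4, 118.2]), array([189.2,  26.8]), 2.0)]
```

View pics/crop.png

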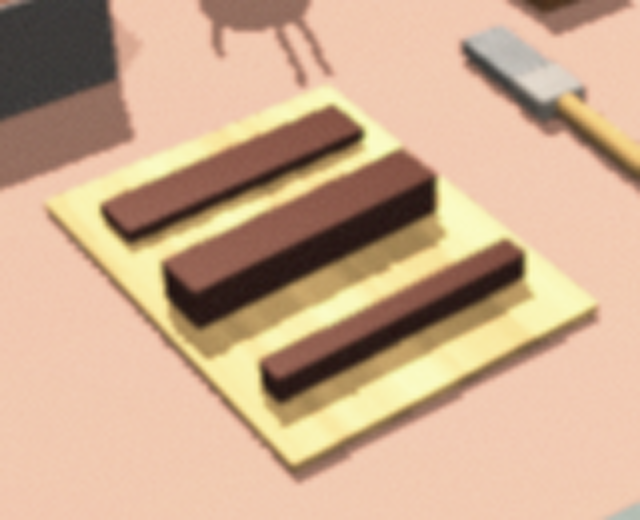

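The pieces on the board at crop pixels (230,170), (300,235) and (390,320) are the flat strip, the thick bar and the slim bar. The middle one, at side view (277,248), is clearly the thickest and dark brown. It's the one I want, so I'll move above it.

Request:
move_arm(dp=[[-30,-15,0],[-50,-25,0],[-54,-26,0],[-54,-26,0],[-54,-26,0],[-54,-26,0],[-54,-26,0],[-54,-27,0],[-53,-27,0],[0,0,0]], spin=[0,0,0,0,0,0,0,0,-8,-8], claw=[80,80,80,80,80,80,80,80,80,80], newtons=40)

```text
time: 2.6
tool_pos: [0.5225, 0.2084, 0.1661]
orientation: [-179.9, -0.0, -177.4]
force: [-0.0, 1.7, -0.8]
opening: 0.08
grasp_force: 0.0
```

Run:
```python
from h import *
p=env.capture("wrist"); cv2.imwrite("pics/w1.png",p["frame"][:,:,::-1]); print(p["xyz"],p["orientation"],p["fx"])
for t in ["bar"]:
    print([(np.round(m["location"],4).tolist(),round(m["confidence"],2)) for m in env.mark_of(p,t)[:2]])
    for m in env.trace(p,t)[:2]: print(t,round(m["confidence"],2),rect(p,m["pixels"],.041), np.argwhere(m["pixels"]).min(0),np.argwhere(m["pixels"]).max(0))
s=env.get_state(); print(s["tool_pos"],s["orientation"])
print(tool([.520,.211,.025],182.8))
```

```text
[0.44482555 0.20432368 0.38324089] [-1.53715669e+01 -1.07195425e-03  9.26309242e+01] 387.15988080008765
[([0.5453, 0.2091, 0.0089], 0.67)]
bar 0.56 [(array([547. , 211.5]), array([189.2,  40.9]), 3.6)] [145 293] [342 340]
bar 0.24 [(array([597.2, -68. ]), array([145.5,  41.4]), -7.9)] [214   0] [353  43]
[0.52003264 0.21149534 0.16679023] [ 1.79988267e+02 -2.64164990e-02 -1.77510093e+02]
(array([ -0. ,  -0.5, 141.8]), np.float64(-0.3))
```

View pics/w1.png

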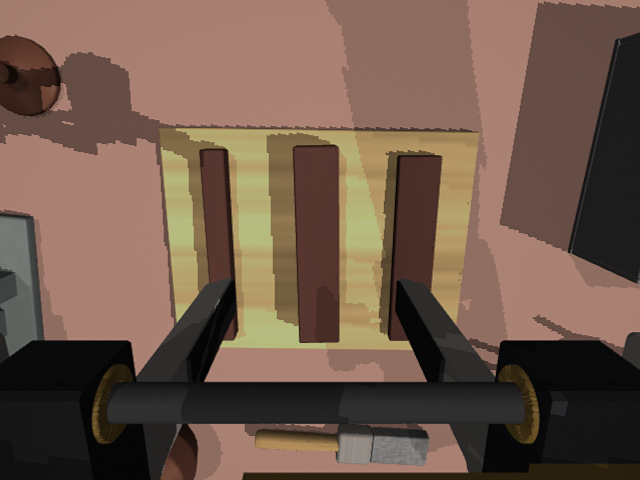

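The wrist view shows the bar along columns 293–340 and rows 145–342, centred between the fingers, with clear board on both sides. I'll descend and grip 30 mm off-centre.

Request:
move_arm(dp=[[3,-1,30],[0,0,45],[0,0,40],[0,0,20],[0,0,10],[0,0,0],[0,0,0],[0,0,0],[0,0,0],[0,0,0]], spin=[-0.6,0,0,0,0,0,0,0,0,0], claw=[80,80,80,80,80,80,36,36,36,36], newtons=50)

```text
time: 4.0
tool_pos: [0.5172, 0.2107, 0.0223]
orientation: [180.0, 0.0, -176.7]
force: [-0.3, 0.3, 0.5]
opening: 0.0434
grasp_force: 0.0
```

Request:
move_arm(dp=[[0,0,0],[0,0,0],[0,0,0],[0,0,-10],[0,0,-25],[0,0,-40],[0,0,-40],[0,0,-30],[0,0,-15],[0,0,0]], spin=[0,0,0,0,0,0,0,0,0,0], claw=[30,30,30,30,30,30,30,30,30,30], newtons=55)

```text
time: 5.25
tool_pos: [0.5175, 0.2109, 0.1832]
orientation: [180.0, 0.1, -176.7]
force: [1.0, 0.5, 0.2]
opening: 0.0298
grasp_force: 0.0
```

Run:
```python
from h import *
S={t:[] for t in ["seat","pin_left","pin_right","post_top"]}
for n in ["top","side","top","side"]:
    p=env.capture(n)
    for t in S:
        S[t]+= [m["location"] for m in env.mark_of(p,t)[:1]]
for t in S: print(t,np.round(S[t],4).tolist(),np.round(np.median(S[t],0),4))
p=env.capture("side"); cv2.imwrite("pics/s2.png",p["frame"][:,:,::-1])
for m in env.trace(p,"bar")[:2]: print(m["confidence"],np.argwhere(m["pixels"]).mean(0))
s=env.get_state(); print(s["tool_pos"],s["orientation"],s["force"],s["opening"],s["grasp_force"],s["joint_pos"])
```

```text
seat [[0.6175, -0.1987, 0.0985], [0.5487, 0.3067, 0.0048], [0.615, -0.1981, 0.0978], [0.6206, -0.1912, 0.1002]] [ 0.6162 -0.1946  0.0982]
pin_left [[0.5916, -0.1188, 0.1086], [0.5913, -0.118, 0.1139], [0.5879, -0.1223, 0.1065], [0.5914, -0.119, 0.1115]] [ 0.5914 -0.1189  0.11  ]
pin_right [[0.5798, -0.2658, 0.1117], [0.5375, -0.2514, 0.2664], [0.5796, -0.268, 0.1115], [0.5835, -0.2644, 0.11]] [ 0.5797 -0.2651  0.1116]
post_top [[0.541, -0.2505, 0.2682], [0.5392, -0.2518, 0.2651], [0.5408, -0.2495, 0.2628]] [ 0.5408 -0.2505  0.2651]
0.95 [249.12651088 274.08380338]
0.89 [439.94765021 283.74836407]
[0.51694117 0.21068306 0.18203006] [ 1.79993445e+02  5.88635321e-03 -1.76736963e+02] [-0.3637043   0.47303114 -0.29259199] 0.02995874334752875 0.0 [ 1.63507861e+01  5.90906522e+00  7.58531930e+01  5.10476833e-03
  9.82305238e+01 -7.69115201e+01]
```

Run:
```python
from h import *
b=env.capture("top"); w=env.capture("wrist")
for m in env.trace(b,"bar")[:3]: print(round(m["confidence"],2),rect(b,m["pixels"],.041))
for m in env.trace(w,"bar")[:3]: print(round(m["confidence"],2),rect(w,m["pixels"],.041))
s=cv2.imread("pics/s2.png")[130:330,160:400]
cv2.imwrite("pics/c2.png",np.hstack([cv2.resize(s,(480,400)),cv2.resize(w["frame"][:,:,::-1],(320,240)).repeat(1,0)[:400] if 0 else cv2.copyMakeBorder(cv2.resize(w["frame"][:,:,::-1],(320,240)),0,160,0,0,cv2.BORDER_CONSTANT)]))
```

```text
0.9 [(array([ 298.9, -220. ]), array([186.5,  46.3]), -5.9)]
0.69 [(array([288.2, 316.1]), array([88.5, 41.8]), 85.3)]
0.6 [(array([621.6, 199.2]), array([37.8, 13.7]), 11.4), (array([482.7, 216.9]), array([65.7, 27.7]), 14.3)]
0.7 [(array([546.5, 211.2]), array([188.9,  39.7]), 3.7)]
```

View pics/c2.png

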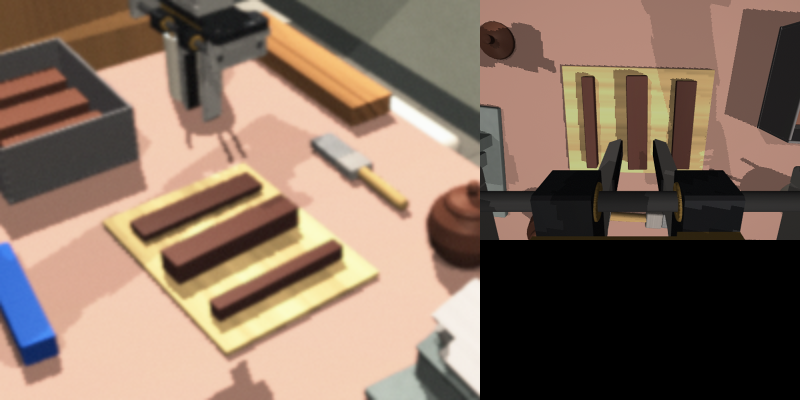

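The bar was never touched: it sits where it was, and the fingers closed on air. The fingertips in the wrist picture don't agree with where I took the TCP to be. Before moving again I'll project the reported TCP into the images to check it.

```bash
cat >> h.py <<'E'
def proj(p,X):
    c=R.from_euler("xyz",p["orientation"],degrees=True).inv().apply(np.array(X)-p["xyz"])
    return np.round([p["cx"]+p["fx"]*c[0]/-c[2], p["cy"]-p["fy"]*c[1]/-c[2]],1)
E
python3 - <<'E'
from h import *
s=env.get_state(); P=s["tool_pos"]; rr=R.from_euler("xyz",s["orientation"],degrees=True)
tiles=[]
for n in ["side","wrist","top"]:
    p=env.capture(n); f=p["frame"][:,:,::-1].copy()
    print(n,proj(p,P),[proj(p,P+rr.apply([0,0,-h])).tolist() for h in (.019,.05,.097)], proj(p,[0,0,0.0]))
    u,v=proj(p,P)
    for h,c in ((0,(0,0,255)),(.019,(0,255,255)),(.097,(0,255,0))):
        q=proj(p,P+rr.apply([0,0,-h])); cv2.drawMarker(f,(int(q[0]),int(q[1])),c,cv2.MARKER_CROSS,9,1)
    u,v=int(np.clip(u,133,507)),int(np.clip(v,150,330)); t=f[v-150:v+150,u-133:u+133]; tiles.append(cv2.resize(t,(266,300)))
cv2.imwrite("pics/chk.png",cv2.resize(np.hstack(tiles),(798,300)))
E
```

```text
side [261.  200.9] [[260.5, 193.9], [259.7, 182.2], [258.4, 163.6]] [ 71.3 437.4]
wrist [316.  270.9] [[316.1, 282.7], [316.4, 307.0], [316.9, 364.1]] [  51.9 -547.8]
top [240.1 255.2] [[239.1, 254.2], [237.5, 252.5], [234.8, 249.7]] [331.1 467.3]
```

View pics/chk.png

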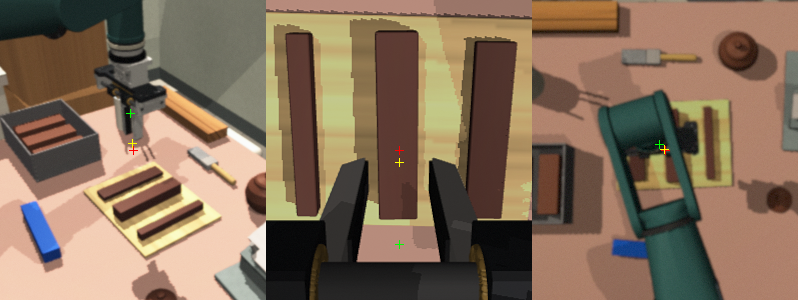

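Run:
```python
from h import *
s=env.get_state(); P=s["tool_pos"]; rr=R.from_euler("xyz",s["orientation"],degrees=True)
tiles=[]
for n,w in [("side",50),("wrist",100)]:
    p=env.capture(n); u,v=proj(p,P).astype(int); k=400/(2*w)
    t=cv2.resize(p["frame"][v-w:v+w,u-w:u+w,::-1],(400,400),interpolation=2)
    for h,c in ((0,(0,0,255)),(.035,(0,255,0))):
        for y in (-.015,.015):
            for x in (-.008,.008):
                q=((proj(p,P+rr.apply([x,y,-h]))-[u-w,v-w])*k).astype(int); cv2.circle(t,tuple(int(i) for i in q),3,c,-1)
    tiles.append(t)
cv2.imwrite("pics/chk2.png",np.hstack(tiles))
```

```text
(no output)
```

View pics/chk2.png

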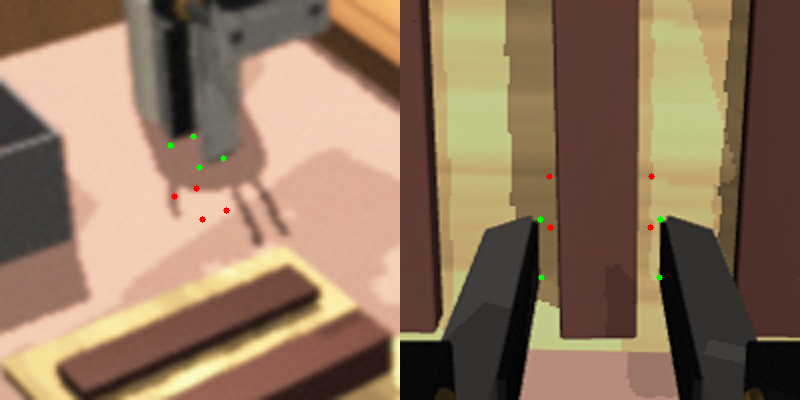

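The check settles it. The real fingertips match the markers 35 mm behind the reported TCP in both views: the tips are at about (215,160) in the side tile and (535,217) in the wrist tile. The fingers therefore sit about 35 mm higher than the readout says, and they closed above the bar. From here I'll use tip z = reported z + 35 mm.

Request:
move_arm(dp=[[0,0,0],[0,0,0],[0,0,15],[0,0,30],[0,0,35],[0,0,35],[0,0,35],[0,0,25],[0,0,17],[0,0,0]], spin=[0,0,0,0,0,0,0,0,0,0], claw=[80,80,80,80,80,80,80,80,80,80], newtons=55)

```text
time: 8.05
tool_pos: [0.5154, 0.2102, -0.012]
orientation: [-180.0, -0.2, -176.7]
force: [-0.6, 0.4, -0.8]
opening: 0.0799
grasp_force: 0.0
```

Request:
move_arm(dp=[[0,0,0],[0,0,0],[0,0,0],[0,0,0],[0,0,0],[0,0,0],[0,0,0],[0,0,0],[0,0,0],[0,0,0]], spin=[0,0,0,0,0,0,0,0,0,0], claw=[30,30,30,30,30,30,30,30,30,30], newtons=55)

```text
time: 9.3
tool_pos: [0.5172, 0.2101, -0.0096]
orientation: [-179.9, 0.0, -176.7]
force: [-1.0, -4.2, 4.9]
opening: 0.0397
grasp_force: 55.0
```

Request:
move_arm(dp=[[0,0,-6],[0,0,-12],[0,0,-20],[0,0,-25],[0,0,-30],[0,0,-30],[0,0,-20],[0,0,-10],[0,0,0],[0,0,0]], spin=[0,0,0,0,0,0,0,0,0,0], claw=[30,30,30,30,30,30,30,30,30,30], newtons=60)

```text
time: 10.55
tool_pos: [0.5161, 0.2106, 0.1414]
orientation: [-180.0, -0.2, -176.7]
force: [-0.6, 0.0, -5.9]
opening: 0.0395
grasp_force: 60.0
```

Run:
```python
from h import *
s=env.get_state(); P=s["tool_pos"]; print(P,s["orientation"],s["opening"],s["grasp_force"],s["force"],s["torque"])
for n in ["side","wrist"]:
    p=env.capture(n)
    print(n,[(np.round(m["location"],4).tolist(),round(m["confidence"],2)) for m in env.mark_of(p,"bar")[:3]])
    for m in env.trace(p,"bar")[:2]:
        vv,uu=np.nonzero(m["pixels"]); print(round(m["confidence"],2),uu.min(),uu.max(),vv.min(),vv.max(),rect(p,m["pixels"],P[2]+.035+.016))
```

```text
[0.51606467 0.21055234 0.14141736] [-1.79980478e+02 -1.56575414e-01 -1.76730596e+02] 0.03949200362715183 59.9962055683136 [-0.64592734  0.01547306 -5.85085339] [-0.00181409  0.1936454   0.01002379]
side [([0.2991, -0.2229, -0.0034], 0.8), ([0.551, 0.2129, 0.1642], 0.64), ([0.2794, 0.2643, -0.0017], 0.57)]
0.97 230 339 402 479 [(array([ 251.2, -305.8]), array([149.7,  41.9]), -6.3)]
0.78 233 309 178 221 [(array([539.4, 190.8]), array([208.7,  79.7]), 2.6)]
wrist [([0.5457, 0.2137, 0.1593], 0.98)]
0.94 268 362 162 473 [(array([502.7, 209.3]), array([106.3,  40.3]), 3.4), (array([596.2, 215.1]), array([39.6, 31.7]), -86.7)]
```

```bash
cat >> h.py <<'E'
def plan(p,yaw,w):
    "rows (tool mm, spin) from present pose to p,yaw with weights w"
    s=env.get_state(); y0=s["orientation"][2]; sp=(y0-yaw+180)%360-180; d=(np.array(p)-s["tool_pos"])*1000; w=np.array(w)/sum(w); y=y0
    for k in w:
        print(np.round(R.from_euler("xyz",[180,0,y],degrees=True).inv().apply(d*k)).astype(int).tolist(),round(sp*k,1)); y-=sp*k
E
python3 - <<'E'
from h import *
plan([.500,-.154,.130],86.3,[.3,.6,.9,1,1,1,1,1,1,1,1,1,1,1,1,1,.9,.6,.3,.2])
E
```

```text
[1, -6, 0] 1.7
[1, -13, 0] 3.5
[0, -20, 1] 5.2
[-2, -22, 1] 5.8
[-4, -21, 1] 5.8
[-6, -21, 1] 5.8
[-8, -20, 1] 5.8
[-10, -19, 1] 5.8
[-12, -18, 1] 5.8
[-14, -17, 1] 5.8
[-15, -15, 1] 5.8
[-17, -14, 1] 5.8
[-18, -12, 1] 5.8
[-19, -10, 1] 5.8
[-20, -8, 1] 5.8
[-21, -6, 1] 5.8
[-19, -4, 1] 5.2
[-13, -1, 0] 3.5
[-7, 0, 0] 1.7
[-4, 0, 0] 1.2
```

Request:
move_arm(dp=[[1,-6,0],[1,-13,0],[0,-20,1],[-2,-22,1],[-4,-21,1],[-6,-21,1],[-8,-20,1],[-10,-19,1],[-12,-18,1],[-14,-17,1]], spin=[1.7,3.5,5.2,5.8,5.8,5.8,5.8,5.8,5.8,5.8], claw=[30,30,30,30,30,30,30,30,30,30])

```text
time: 12.1
tool_pos: [0.5083, 0.0187, 0.1351]
orientation: [180.0, 0.0, 132.0]
force: [-0.4, 0.2, -6.0]
opening: 0.0391
grasp_force: 60.0
```

Request:
move_arm(dp=[[-15,-15,1],[-17,-14,1],[-18,-12,1],[-19,-10,1],[-20,-8,1],[-21,-6,1],[-19,-4,1],[-13,-1,0],[-7,0,0],[-4,0,0]], spin=[5.8,5.8,5.8,5.8,5.8,5.8,5.2,3.5,1.7,1.2], claw=[30,30,30,30,30,30,30,30,30,30])

```text
time: 13.35
tool_pos: [0.4998, -0.1532, 0.128]
orientation: [180.0, -0.0, 85.8]
force: [0.5, -0.5, -4.8]
opening: 0.0391
grasp_force: 60.0
```

Run:
```python
from h import *
s=env.get_state(); P=s["tool_pos"]; print(P,s["orientation"],s["opening"],s["grasp_force"],s["force"],s["torque"])
f=[]
for n in ["side","top","wrist"]:
    p=env.capture(n); f.append(p["frame"])
    for t in ["bar","seat","pin_left","pin_right","post_top"]:
        print(n,t,[(np.round(m["location"],4).tolist(),round(m["confidence"],2)) for m in env.mark_of(p,t)[:2]])
cv2.imwrite("pics/st.png",np.hstack([cv2.resize(f[0][180:420,280:520],(400,400)),cv2.resize(f[2],(400,300)) [:,:].copy() if 0 else cv2.copyMakeBorder(cv2.resize(f[2],(400,300)),0,100,0,0,0)])[:,:,::-1])
```

```text
[ 0.49976624 -0.15323281  0.12804551] [ 1.79985104e+02 -2.44207381e-02  8.58058815e+01] 0.03909323198532807 59.99608397483826 [ 0.54117452 -0.52710868 -4.83790713] [0.09294697 0.02767611 0.03155334]
side bar [([0.5001, -0.1843, 0.1501], 0.88), ([0.2792, 0.2661, 0.0014], 0.87)]
side seat [([0.6229, -0.192, 0.1021], 0.75)]
side pin_left [([0.5892, -0.1218, 0.1075], 0.57)]
side pin_right [([0.5855, -0.2664, 0.1093], 0.6), ([0.6212, -0.1914, 0.1014], 0.43)]
side post_top [([0.5381, -0.2524, 0.2653], 0.98)]
top bar [([0.2795, 0.2679, -0.0006], 0.84), ([0.3005, -0.2243, 0.0006], 0.78)]
top seat [([0.6175, -0.2002, 0.0953], 0.77)]
top pin_left [([0.5897, -0.1222, 0.1075], 0.96)]
top pin_right [([0.5794, -0.2663, 0.113], 0.95)]
top post_top []
wrist bar [([0.3003, -0.2243, -0.0027], 0.86), ([0.4942, -0.1872, 0.1435], 0.56)]
wrist seat [([0.6193, -0.1917, 0.0968], 0.91)]
wrist pin_left [([0.5909, -0.1214, 0.1127], 0.93)]
wrist pin_right [([0.4956, -0.1832, 0.1462], 0.68)]
wrist post_top []
```

View pics/st.png

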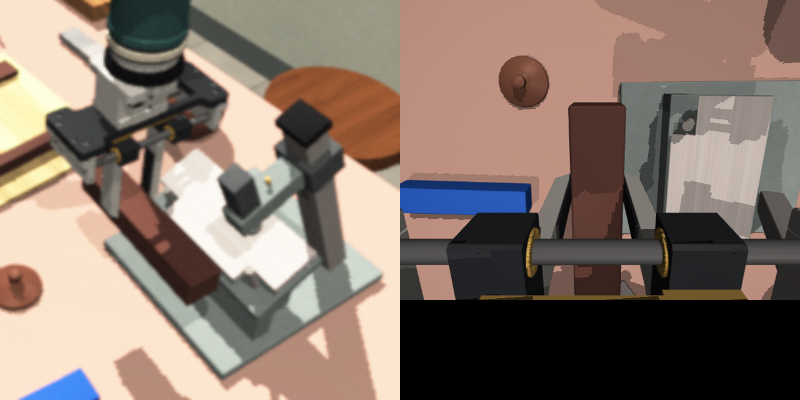

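The bar is held across the gripper in front of the gauge: the bar is at (150,235) in the left tile, with the bed and carriage behind it at (235,195). Next I'll check how far it sags in the grip.

```bash
cat >> h.py <<'E'
def fitbar(p,mask,c0,Rw0,free=(1,1,1,1,1)):
    "fit (dx,dy,dz mm, pitch about tool closing axis, yaw deg) of the bar box to a mask by soft IoU; c0 centre of box"
    from scipy.optimize import minimize
    M=cv2.GaussianBlur(mask.astype(np.float32),(0,0),1.5)
    C=np.array([[x,y,z] for x in(-.095,.095) for y in(-.02,.02) for z in(-.016,.016)])
    def f(q):
        X=(R.from_euler("ZY",[q[4],q[3]],degrees=True)*Rw0).apply(C)+c0+q[:3]/1000 if 0 else (Rw0*R.from_euler("ZY",[q[4],q[3]],degrees=True)).apply(C)+c0+np.array(q[:3])/1000
        h=cv2.convexHull(np.array([proj(p,x) for x in X],np.float32)); I=np.zeros((480,640),np.uint8)
        cv2.fillConvexPoly(I,np.round(h*16).astype(np.int32),1,shift=4); I=cv2.GaussianBlur(I.astype(np.float32),(0,0),1.5)
        return 1-np.minimum(I,M).sum()/np.maximum(I,M).sum()
    return f
E
python3 - <<'E'
from h import *
s=env.get_state(); P=s["tool_pos"]; th=s["orientation"][2]
Rw=R.from_euler("z",th+180,degrees=True); ax=Rw.apply([1,0,0])
p=env.capture("side")
m=[m for m in env.trace(p,"bar") if abs(np.argwhere(m["pixels"]).mean(0)[1]-365)<60]
vv,uu=np.nonzero(m[0]["pixels"]); print(uu.mean(),vv.mean(),len(uu))
c0=P+[0,0,.0186+.016]
f=fitbar(p,m[0]["pixels"],c0,Rw)
for sag in range(-2,9,2):
    best=min((f([*(ax*L)[:2],(-L*np.sin(np.radians(sag)))+dz,sag,0]),L,dz) for L in range(24,45,3) for dz in (-4,0,4))
    print(sag,np.round(best,3))
E
```

```text
376.34354026845637 324.3636744966443 2384
-2 [ 0.225 33.     0.   ]
0 [ 0.225 30.     0.   ]
2 [ 0.243 33.     4.   ]
4 [ 0.26 30.    4.  ]
6 [ 0.288 30.     4.   ]
8 [ 0.317 30.     4.   ]
```

There's no sag and the centre is about 31 mm to the right of the grip. I'll lower to clear the foot, slide in over the pins, and then feel for the bed.

Request:
move_arm(dp=[[0,0,8],[0,0,10],[0,5,4],[0,15,0],[-1,22,0],[-1,25,0],[-1,23,0],[0,18,0],[0,9,0],[0,4,0]], spin=[-0.6,0,0,0,0,0,0,0,0,0], claw=[30,30,30,30,30,30,30,30,30,30])

```text
time: 15.6
tool_pos: [0.6209, -0.1636, 0.1057]
orientation: [-180.0, -0.0, 86.5]
force: [0.4, 0.1, -4.7]
opening: 0.0395
grasp_force: 60.0
```

Request:
move_arm(dp=[[0,0,0],[0,0,0],[0,0,1],[0,0,1],[0,0,1],[0,0,1],[0,0,1],[0,0,0],[0,0,0],[0,0,0]], spin=[0,0,0,0,0,0,0,0,0,0], claw=[30,30,30,30,30,30,30,30,30,30])

```text
time: 16.85
tool_pos: [0.6203, -0.1637, 0.101]
orientation: [180.0, -0.0, 86.5]
force: [0.3, -0.3, -5.1]
opening: 0.0395
grasp_force: 60.0
```

Request:
move_arm(dp=[[0,0,1],[0,0,1],[0,0,1],[0,0,1],[0,0,0],[0,0,0],[0,0,0],[0,0,0],[0,0,0],[0,0,0]], spin=[0,0,0,0,0,0,0,0,0,0], claw=[30,30,30,30,30,30,30,30,30,30])

```text
time: 18.1
tool_pos: [0.6205, -0.1636, 0.0982]
orientation: [179.9, 0.0, 86.5]
force: [-4.1, 1.2, 5.5]
opening: 0.0391
grasp_force: 60.0
```

The bar's far edge touches the bed: the force change of (-4, +10) N is square to the slope, which puts the bed at about 7 mm. I'll open slowly so the bar tips down onto it.

Request:
move_arm(dp=[[0,0,-0.5],[0,0,0],[0,0,0],[0,0,0],[0,0,0],[0,0,0],[0,0,0],[0,0,0],[0,0,0],[0,0,0]], spin=[0,0,0,0,0,0,0,0,0,0], claw=[40,41.5,43,44.5,46,47.5,49,50.5,52,54], newtons=10)

```text
time: 19.35
tool_pos: [0.6201, -0.1636, 0.0974]
orientation: [-180.0, -0.0, 86.5]
force: [-2.5, 1.3, -1.3]
opening: 0.0535
grasp_force: 1.1
```

Request:
move_arm(dp=[[0,0,0],[0,0,0],[0,0,0],[0,0,0],[0,0,0],[0,0,0],[0,0,0],[0,0,0],[0,0,0],[0,0,0]], spin=[0,0,0,0,0,0,0,0,0,0], claw=[56,58,60,60,60,60,60,60,60,60])

```text
time: 20.6
tool_pos: [0.6203, -0.1636, 0.0974]
orientation: [180.0, -0.0, 86.5]
force: [-0.0, -1.0, -0.1]
opening: 0.0602
grasp_force: 0.0
```

Run:
```python
from h import *
s=env.get_state(); P=s["tool_pos"]; print(s["time"],P,s["orientation"],s["opening"],s["grasp_force"],s["force"])
f=[]
for n in ["side","top","wrist"]:
    p=env.capture(n); f.append(p["frame"])
    for t in ["bar","seat","pin_left","pin_right","post_top"]:
        print(n,t,[(np.round(m["location"],4).tolist(),round(m["confidence"],2)) for m in env.mark_of(p,t)[:2]])
cv2.imwrite("pics/pl.png",np.hstack([cv2.resize(f[0][240:400,340:500],(400,400),interpolation=2),cv2.resize(f[2][80:400,160:480],(400,400))])[:,:,::-1])
```

```text
20.6 [ 0.62026812 -0.16363702  0.09743649] [ 1.79999039e+02 -5.62301062e-03  8.64611732e+01] 0.060231949493275705 0.0 [-0.01402545 -1.04647642 -0.06622781]
side bar [([0.298, -0.2234, -0.0017], 0.9), ([0.6201, -0.1943, 0.1123], 0.78)]
side seat [([0.6213, -0.1892, 0.1018], 0.95)]
side pin_left [([0.5907, -0.1202, 0.1121], 0.98)]
side pin_right [([0.586, -0.2685, 0.1086], 0.73)]
side post_top [([0.5377, -0.2514, 0.2619], 0.93)]
top bar [([0.2993, -0.2242, -0.0006], 0.78), ([0.6179, -0.1948, 0.1122], 0.69)]
top seat []
top pin_left [([0.5917, -0.1209, 0.1107], 0.62)]
top pin_right [([0.5802, -0.266, 0.1144], 0.92)]
top post_top [([0.5397, -0.2516, 0.2669], 0.51)]
wrist bar [([0.6141, -0.1951, 0.1032], 0.65)]
wrist seat []
wrist pin_left []
wrist pin_right []
wrist post_top []
```

View pics/pl.png

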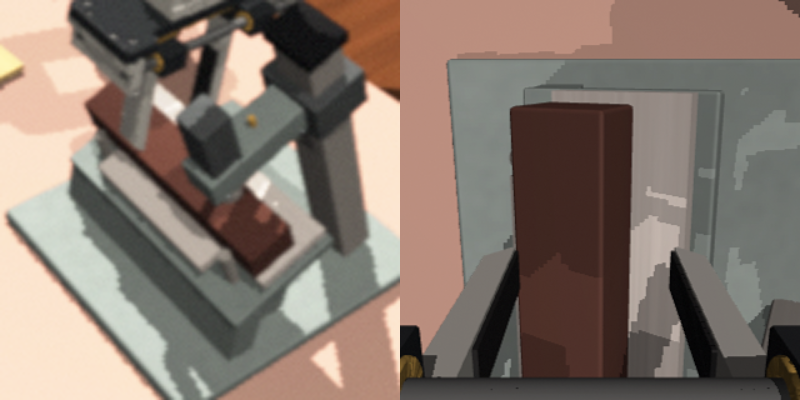

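The left tile shows the bar lying flat on the bed under the carriage, around (190,180), with its low side near the pin at (228,262). I'll push it down the slope with the far finger until both pins take it.

Request:
move_arm(dp=[[0,-3,1.4],[0,-4,1.9],[0,-4,1.9],[0,-3,1.4],[0,-1,0.4],[0,-1,0.5],[0,-1,0.4],[0,0,0],[0,0,0],[0,0,0]], spin=[0,0,0,0,0,0,0,0,0,0], claw=[60,60,60,60,60,60,60,60,60,60])

```text
time: 22.75
tool_pos: [0.6034, -0.1626, 0.0896]
orientation: [180.0, -0.0, 86.5]
force: [0.6, 1.1, 0.1]
opening: 0.0598
grasp_force: 0.0
```

Request:
move_arm(dp=[[0,-1,0.4],[0,0,0],[0,-1,0.5],[0,0,0],[0,-1,0.4],[0,0,0],[0,-1,0.5],[0,0,0],[0,0,0],[0,0,0]], spin=[0,0,0,0,0,0,0,0,0,0], claw=[60,60,60,60,60,60,60,60,60,60])

```text
time: 24.0
tool_pos: [0.6002, -0.1624, 0.0882]
orientation: [179.9, 0.0, 86.5]
force: [5.4, -0.1, 1.0]
opening: 0.0603
grasp_force: 2.1
```

Request:
move_arm(dp=[[0,-1,0.4],[0,0,0],[0,-1,0.5],[0,0,0],[0,0,0],[0,0,0],[0,0,0],[0,0,0],[0,0,0],[0,0,0]], spin=[0,0,0,0,0,0,0,0,0,0], claw=[60,60,60,60,60,60,60,60,60,60])

```text
time: 25.25
tool_pos: [0.6, -0.1624, 0.0883]
orientation: [179.6, 0.0, 86.5]
force: [6.8, -0.0, 1.6]
opening: 0.0601
grasp_force: 3.6
```

The finger stalls at 6.8 N with no further travel, so the bar is home on both pins. I'll back off, rise, turn and close the fingers over the post.

Request:
move_arm(dp=[[0,4,-2],[0,5,-3],[0,0,-10],[0,0,-25],[0,0,-40],[0,0,-45],[0,0,-40],[0,0,-25],[0,0,-10],[0,0,0]], spin=[0,0,0,0,0,0,0,0,0,0], claw=[60,60,60,60,60,60,60,40,20,0])

```text
time: 26.5
tool_pos: [0.6062, -0.1629, 0.2871]
orientation: [180.0, 0.0, 86.5]
force: [0.3, 0.2, -0.5]
opening: 0.0332
grasp_force: 0.0
```

Run:
```python
from h import *
s=env.get_state(); print(s["time"],s["tool_pos"],s["orientation"],s["opening"],s["force"])
sy=np.radians(-3.6); o=np.array([.6182,-.196,.1])
Rs=R.from_euler("z",-3.6,degrees=True)*R.from_euler("y",-25,degrees=True)
print("seat x,z axes",Rs.apply([1,0,0]),Rs.apply([0,0,1]))
for n in ["top","side","wrist"]:
    p=env.capture(n)
    for t in ["bar","post_top","pin_left","pin_right"]:
        ms=env.mark_of(p,t)[:2]; print(n,t,[(np.round(m["location"],4).tolist(),np.round(Rs.inv().apply(m["location"]-o)*1000,1).tolist(),round(m["confidence"],2)) for m in ms if m["location"][0]>.5])
    if n!="wrist":
        # fit bar in seat frame to the trace
        for m in env.trace(p,"bar"):
            vv,uu=np.nonzero(m["pixels"])
            if abs(uu.mean()-proj(p,o)[0])<60 and abs(vv.mean()-proj(p,o)[1])<60:
                c0=o+Rs.apply([0,0,.0067+.016]); f=fitbar(p,m["pixels"],c0,Rs*R.from_euler("z",90,degrees=True))
                g=[(f([*(Rs.apply([x,y,0])),tilt*0,yw]),x,y,yw) for x in(-3,0,3,6) for y in(-8,-4,0,4,8) for yw in(-3,0,3) for tilt in(0,)]
                print(n,np.round(sorted(g)[:3],3).tolist())
```

```text
26.5 [ 0.60621168 -0.16286997  0.28713927] [1.79986832e+02 5.48905272e-03 8.64537193e+01] 0.03319756698961167 [ 0.27637824  0.18767537 -0.54943776]
seat x,z axes [ 0.9045194  -0.05690754  0.42261826] [-0.42178432  0.02653642  0.90630779]
top bar [([0.6155, -0.1924, 0.1107], [1.9, 3.4, 10.9], 0.91)]
top post_top [([0.5425, -0.2523, 0.2646], [4.3, -60.9, 179.6], 0.46)]
top pin_left [([0.6206, -0.1974, -0.0016], [-40.7, -1.2, -93.1], 0.71)]
top pin_right []
top [[0.784, -3.0, 4.0, -3.0], [0.785, -3.0, 8.0, -3.0], [0.787, 0.0, 4.0, 0.0]]
side bar [([0.6199, -0.1942, 0.111], [6.1, 1.9, 9.3], 0.71)]
side post_top [([0.5409, -0.2492, 0.2621], [1.6, -57.9, 178.1], 0.78), ([0.7899, 0.0383, 0.0017], [100.4, 244.6, -155.3], 0.54)]
side pin_left [([0.5923, -0.1207, 0.1118], [-22.7, 73.5, 23.6], 0.88), ([0.621, -0.1967, 0.1096], [6.6, -0.5, 7.5], 0.16)]
side pin_right [([0.5897, -0.2635, 0.1081], [-18.5, -69.2, 17.6], 0.75)]
side [[0.228, 0.0, 0.0, 0.0], [0.233, 3.0, 0.0, 0.0], [0.234, 3.0, 4.0, 0.0]]
wrist bar [([0.6152, -0.1937, 0.1015], [-2.2, 2.1, 2.7], 0.79)]
wrist post_top []
wrist pin_left [([0.594, -0.1238, 0.111], [-21.3, 70.5, 22.1], 0.62)]
wrist pin_right []
```

The bar sits at seat x≈0–2 mm, y≈0–3 mm and yaw 0. Now to the post.

Run:
```python
from h import *
plan([.538,-.251,.255],-3.6,[.5,.9,1,1,1,1,1,1,.9,.6])
```

```text
[-5, -4, 2] 5.1
[-10, -5, 3] 9.1
[-12, -4, 4] 10.1
[-12, -2, 4] 10.1
[-13, 0, 4] 10.1
[-12, 2, 4] 10.1
[-12, 4, 4] 10.1
[-11, 6, 4] 10.1
[-9, 7, 3] 9.1
[-5, 6, 2] 6.1
```

Request:
move_arm(dp=[[-5,-4,2],[-10,-5,3],[-12,-4,4],[-12,-2,4],[-13,0,4],[-12,2,4],[-12,4,4],[-11,6,4],[-9,7,3],[-5,6,2]], spin=[5.1,9.1,10.1,10.1,10.1,10.1,10.1,10.1,9.1,6.1], claw=[0,0,0,0,0,0,0,0,0,0])

```text
time: 28.6
tool_pos: [0.5366, -0.251, 0.2528]
orientation: [-180.0, -0.0, -3.8]
force: [0.0, 0.1, 0.8]
opening: 0.0007
grasp_force: 0.0
```

Request:
move_arm(dp=[[0,0,3],[0,0,4],[0,0,3],[0,0,2],[0,0,1],[0,0,1],[0,0,1],[0,0,0],[0,0,0],[0,0,0]], spin=[0,0,0,0,0,0,0,0,0,0], claw=[0,0,0,0,0,0,0,0,0,0])

```text
time: 29.85
tool_pos: [0.5369, -0.2506, 0.238]
orientation: [-180.0, -0.0, -3.5]
force: [0.3, 0.6, -0.3]
opening: 0.0006
grasp_force: 0.0
```

Request:
move_arm(dp=[[0.85,0,1.8],[0.85,0,1.8],[0.85,0,1.8],[0.85,0,1.8],[0.85,0,1.8],[0.85,0,1.8],[0.85,0,1.8],[0.85,0,1.8],[0.85,0,1.8],[0.85,0,1.8]], spin=[0,0,0,0,0,0,0,0,0,0], claw=[0,0,0,0,0,0,0,0,0,0])

```text
time: 31.1
tool_pos: [0.5455, -0.2511, 0.2198]
orientation: [-180.0, -0.0, -3.5]
force: [-3.2, 0.4, 3.1]
opening: 0.0003
grasp_force: 1.6
```

```bash
cat > q.py <<'E'
from h import *
o=np.array([.6182,-.196,.1]); Rs=R.from_euler("z",-3.6,degrees=True)*R.from_euler("y",-25,degrees=True)
s=env.get_state(); print(round(s["time"],2),"tool in seat mm",np.round(Rs.inv().apply(s["tool_pos"]+[0,0,.035]-o)*1000,1),"F seat",np.round(Rs.inv().apply(s["force"]),1))
for n in ["side","top","side"]:
    p=env.capture(n)
    for t in ["post_top","bar"]:
        print(n,t,[(np.round(Rs.inv().apply(m["location"]-o)*1000,1).tolist(),round(m["confidence"],2)) for m in env.mark_of(p,t)[:2] if m["location"][0]>.5])
E
python3 q.py
```

```text
31.1 tool in seat mm [  2.8 -59.6 169.5] F seat [-1.6  0.2  4.2]
side post_top [([0.2, -58.3, 169.8], 0.84), ([-129.0, 497.9, -42.0], 0.6)]
side bar []
top post_top [([-41.5, 0.6, -88.7], 0.26)]
top bar [([2.0, 4.5, 7.4], 0.91)]
side post_top [([4.1, -60.0, 171.2], 0.74), ([-39.2, -2.1, -91.8], 0.22)]
side bar [([7.6, 1.9, 10.7], 0.84)]
```

Request:
move_arm(dp=[[0.85,0,1.8],[0.85,0,1.8],[0.85,0,1.8],[0.85,0,1.8],[0.85,0,1.8],[0.85,0,1.8],[0.85,0,1.8],[0.85,0,1.8],[0.85,0,1.8],[0.85,0,1.8]], spin=[0,0,0,0,0,0,0,0,0,0], claw=[0,0,0,0,0,0,0,0,0,0])

```text
time: 32.8
tool_pos: [0.5539, -0.2516, 0.2017]
orientation: [-180.0, 0.0, -3.5]
force: [-2.3, 0.0, 2.8]
opening: 0.0006
grasp_force: 1.6
```

Request:
move_arm(dp=[[0.4,0,0.9],[0.4,0,0.9],[0.4,0,0.9],[0.4,0,0.9],[0.4,0,0.9],[0,0,0],[0,0,0],[0,0,0],[0,0,0],[0.4,0,0.9]], spin=[0,0,0,0,0,0,0,0,0,0], claw=[0,0,0,0,0,0,0,0,0,0])

```text
time: 34.05
tool_pos: [0.5563, -0.2518, 0.1966]
orientation: [180.0, -0.0, -3.5]
force: [-2.2, 0.2, 2.4]
opening: 0.0004
grasp_force: 1.6
```

```bash
python3 q.py
```

```text
34.05 tool in seat mm [  2.8 -59.6 143.9] F seat [-0.9  0.1  3.1]
side post_top [([3.5, -58.2, 144.9], 0.62)]
side bar []
top post_top []
top bar [([4.7, 3.8, 10.9], 0.94)]
side post_top [([-0.4, -56.6, 141.5], 0.92)]
side bar []
```

Request:
move_arm(dp=[[0,0,0],[0,0,0],[0,0,0],[0,0,0],[0,0,0],[0,0,0],[0,0,0],[0.4,0,0.9],[0.4,0,0.9],[0.4,0,0.9]], spin=[0,0,0,0,0,0,0,0,0,0], claw=[0,0,0,0,0,0,0,0,0,0])

```text
time: 35.75
tool_pos: [0.5575, -0.2519, 0.1939]
orientation: [180.0, -0.0, -3.5]
force: [-1.8, 1.3, 3.9]
opening: 0.0005
grasp_force: 2.3
```

Request:
move_arm(dp=[[0.4,0,0.9],[0,0,0],[0,0,0],[0,0,0],[0,0,0],[0,0,0],[0,0,0],[0,0,0],[0.4,0,0.9],[0.4,0,0.9]], spin=[0,0,0,0,0,0,0,0,0,0], claw=[0,0,0,0,0,0,0,0,0,0])

```text
time: 37.0
tool_pos: [0.5586, -0.252, 0.1914]
orientation: [180.0, -0.0, -3.5]
force: [-3.1, 0.7, 6.8]
opening: 0.0004
grasp_force: 3.6
```

The force along the slide is rising at about 1 N/mm, 7.5 N now against 4.3 N before, so the foot is in about 3 mm. Two more millimetres.

Request:
move_arm(dp=[[0,0,0],[0,0,0],[0,0,0],[0,0,0],[0,0,0],[0,0,0],[0,0,0],[0,0,0],[0.4,0,0.9],[0.4,0,0.9]], spin=[0,0,0,0,0,0,0,0,0,0], claw=[0,0,0,0,0,0,0,0,0,0])

```text
time: 38.25
tool_pos: [0.5593, -0.252, 0.19]
orientation: [180.0, -0.0, -3.5]
force: [-3.1, 1.4, 7.4]
opening: 0.0005
grasp_force: 4.3
```

Run:
```python
exec(open("q.py").read())
p=env.capture("side"); u,v=proj(p,o+Rs.apply([0,-.06,.1])).astype(int)
cv2.imwrite("pics/fin.png",cv2.resize(p["frame"][v-60:v+60,u-60:u+60,::-1],(600,600),interpolation=2))
```

```text
38.25 tool in seat mm [  2.7 -59.6 136.7] F seat [0.2 1.3 8. ]
side post_top [([0.9, -61.6, 137.5], 0.78), ([-22.1, -68.6, 17.8], 0.65)]
side bar [([4.5, -2.3, 5.1], 0.81)]
top post_top []
top bar [([5.2, 2.0, 10.9], 0.85)]
side post_top [([1.2, -59.0, 139.6], 0.68)]
side bar [([1.8, 0.2, 7.2], 0.98)]
```

View pics/fin.png

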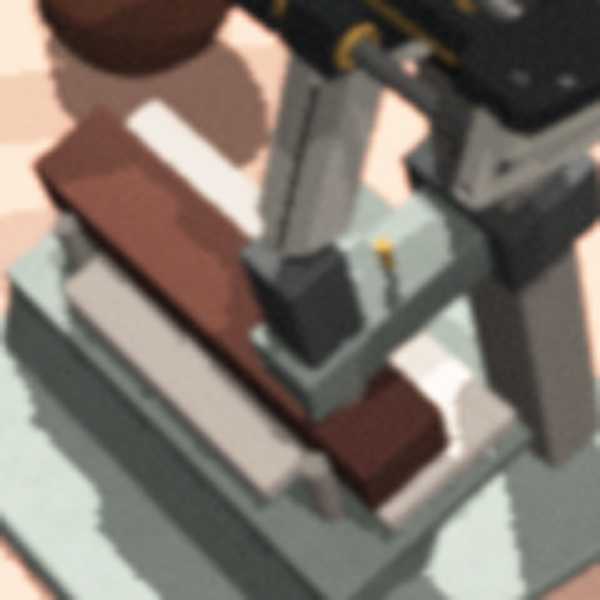

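The picture shows the foot's arm resting on the bar at (330,410), the bar against the stop pins at (320,480) and (70,235), and the brass pin risen at (385,250). I'll add half a millimetre, let it settle, and read the force again.

Request:
move_arm(dp=[[0,0,0],[0,0,0],[0,0,0],[0,0,0],[0,0,0],[0,0,0],[0,0,0],[0,0,0],[0,0,0],[0.2,0,0.5]], spin=[0,0,0,0,0,0,0,0,0,0], claw=[0,0,0,0,0,0,0,0,0,0])

```text
time: 40.0
tool_pos: [0.5594, -0.252, 0.1897]
orientation: [180.0, -0.0, -3.5]
force: [-4.8, 0.9, 7.9]
opening: 0.0002
grasp_force: 4.5
```

That gives 9.2 N along the slide, which is about 5 mm of foot travel. I'll back off along the slide axis.

Request:
move_arm(dp=[[0,0,0],[-0.2,0,-0.5],[-0.4,0,-0.9],[-0.8,0,-1.8],[-2,0,-4],[-4,0,-9],[-4,0,-15],[0,0,-20],[0,0,-15],[0,0,0]], spin=[0,0,0,0,0,0,0,0,0,0], claw=[0,0,0,0,0,0,0,0,0,0])

```text
time: 41.25
tool_pos: [0.549, -0.2517, 0.2574]
orientation: [179.9, -0.2, -3.5]
force: [0.5, -0.2, 0.3]
opening: 0.0006
grasp_force: 0.0
```

```bash
python3 q.py
```

```text
41.25 tool in seat mm [ 21.9 -60.  202.1] F seat [ 0.6 -0.1  0.1]
side post_top [([0.0, -58.8, 133.5], 0.85)]
side bar [([5.2, -1.2, 10.9], 0.62)]
top post_top []
top bar [([4.8, 1.5, 9.6], 0.55)]
side post_top [([-0.8, -59.3, 138.4], 0.89)]
side bar []
```

Run:
```python
exec(open("q.py").read().split("for n in")[0])
for k in range(2):
    p=env.capture("side")
    for m in env.trace(p,"bar"):
        vv,uu=np.nonzero(m["pixels"]); e=proj(p,o)
        if abs(uu.mean()-e[0])<60 and abs(vv.mean()-e[1])<60:
            c0=o+Rs.apply([0,0,.0227]); f=fitbar(p,m["pixels"],c0,Rs*R.from_euler("z",90,degrees=True))
            print(np.round(sorted((f([*Rs.apply([x,y,0]),0,w]),x,y,w) for x in range(-4,8,2) for y in(-4,0,4) for w in(-2,0,2))[:4],3).tolist())
    print([np.round(Rs.inv().apply(m["location"]-o)*1000,1).tolist() for t in("pin_left","pin_right") for m in env.mark_of(p,t)[:1]])
```

```text
41.7 tool in seat mm [ 19.8 -59.5 199.7] F seat [0.  0.2 0.2]
[[0.33, 2.0, 0.0, 0.0], [0.331, 0.0, 0.0, 0.0], [0.337, 0.0, -4.0, -2.0], [0.339, 2.0, 0.0, -2.0]]
[[0.82, 6.0, 4.0, 2.0], [0.823, 6.0, 0.0, 2.0], [0.826, 6.0, 0.0, 0.0], [0.826, 6.0, -4.0, 2.0]]
[[-25.1, 73.7, 24.1], [-20.2, -72.0, 19.4]]
[[0.253, 2.0, 0.0, 0.0], [0.275, 0.0, 0.0, 0.0], [0.277, 2.0, 4.0, 0.0], [0.278, 0.0, 0.0, -2.0]]
[[-23.5, 73.5, 24.9], [-21.9, -70.4, 20.5]]
```

The bar is home relative to the pins: both read about +2 mm in the same estimated frame. The carriage has stayed put, so I'm handing in.

```bash
python3 -c "
from workcell import env; print(env.job_done())"
```

```text
the job is handed in; nothing more can be done
None
```

I handed the job in at about 42 s; no verdict came back, but by my measurements the thickest bar lies flat on the bed, centred and home against both pins, and the carriage stands with the foot pushed in about 5 mm. The first grasp closed on air because the fingertips sit about 35 mm above the reported tool position; I corrected for that.

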